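# Index the screw carousel three clicks and hold it

### The arm

A 7-joint arm with a two-finger parallel gripper is mounted at the origin on a cart in front of the work surface, level with it; the furniture and walls round the work are solid. World frame = base frame: x ahead of the robot, y to its left, z up, the work surface at z = 0. Lengths are in mm, angles in rad, forces in N, time in s.
With the tool pointing down it reaches from about 400 to 875 mm from the base axis. Payload 4.4 kg.
Tool frame: the origin (TCP) lies at the very end of the fingers, on their centre line; the grasp point (between the pads) lies 19 mm behind it (grip_depth is the distance from the TCP to the grasp point, in mm); z points along the fingers, y is the direction in which the jaws open and shut (so a half turn about z gives the same grasp; the last joint's range is limited). The gripper opens to 85 mm and grips with 20 to 120 N. Pads are 22 mm wide; open, the fingers measure 114 mm over their backs; the gripper's body (76 mm by 85 mm) begins 54 mm behind the grasp point. The pads swing forward as they close: fully open they stand 13 mm farther back than shut.
Start: joints at [1.075, 0.628, 0.038, 1.517, -0.027, 0.996, -0.02], TCP at [270.876, -590.884, 231.313] pointing down, gripper open.
Joint ranges: [-3.06, 3.06], [-0.37, 2.12], [-1.25, 1.32], [0.18, 2.47], [-1.1, 4.24], [0.23, 1.98], [-2.94, 2.94]. Speed limits (rad/s): [2.57, 2.57, 3.14, 3.14, 3.14, 3.14, 3.14].

### API

Orientations are given as [roll, pitch, yaw] about the fixed x, y, z axes, in that order (R = Rz(yaw) Ry(pitch) Rx(roll)).
In Python, from cell import read_state, get_image, finish_job, recognise, outline_of, grip_depth gives the robot as it stands. The module is installed in compiled form; this text tells all that it offers.
- The arm moves only by the tool send_rows, never from a script. Its argument "rows" is a list of rows, each a list of 5 numbers: the gripper command: -1 is shut, 1 is fully open, values between are in proportion, then the shift along the tool's x, y, z in m, then the turn about the tool's z in rad. In form: [[claw, tx, ty, tz, roll], ...]. A call has 1 to 12 rows; each row shifts and turns the pose as measured when the row begins, along the tool's axes as they then stand; what a row does not reach is not made up. A row lasts 1/12 s, in which the tool goes at most 41.7 mm and 7.16 degrees, less where a joint would pass 70% of its speed; a pose out of reach is approached as far as the arm can. A call with a gripper value outside its range is refused whole. The fingers move at their own pace and stop on an object; the grip force is fixed at half the most. Time passes only in rows, so rows that do not move let the fingers close. It gives the time, the measured TCP pose, the force and the opening at its end, in the units of the state.
- read_state(): the state, without advancing time (a new reading comes with each control period).
- get_image(name): name is "side" or "top"; returns a dict with "image" (400x640x3 uint8, blue, green, red), "z_map" (400x640 float32, mm along the optical axis (not along the pixel's ray), 0 where there is no reading), "K" (3x3 intrinsics, pixels), "R" (3x3) and "t" (3): a world point X has camera coordinates R X + t. Camera axes: x right, y down, z forward; pixel columns grow to the right and rows downward; lengths in mm; the calibration is good to about 2 mm. A picture is of the moment at which its call begins.
- finish_job(): hands the job in, once; it reports no verdict.
Trained networks look in a picture, given as the dict that the camera call returned (one of the last four; its "shot" number tells which), for a name from the list of things; names that differ only in an ending like _2 or _b are one class to them, and where a whole thing is asked for, a point or a joint stands for the part that bears it (a point fixed in the world has none). Each returns a list of dicts, best first, with "score" (0 to 1); they miss things now and then, are a little off and sometimes report something else, mostly with a low value. They report only what shows in the picture. A call takes as long as a camera call.
- recognise(picture, query): "box" ([left, top, right, bottom] in pixels, round what is visible of it).
- outline_of(picture, query): "mask" (400x640 bool, what is visible of it) and "box" ([left, top, right, bottom] in pixels, round what is visible of it).
The state is a dict: "clock": time; "qpos": joint angles; "qd": joint speeds; "tau": joint torques, N m; "eef_pos": TCP position; "tool_rot": TCP orientation; "force": force on the tool from outside, world axes, zero at the start; "torque": the same for the moment, N m; "width": finger opening in mm.
Only numpy, scipy, OpenCV 4.12 (cv2) and the standard library are available. Lean on these libraries where they do the work, as an engineer would, in place of code of your own. Each camera call takes 0.05 s, during which the arm holds its last target.

### The job

Lift the lid of the screw carousel case by its tab until it leans back on its stop, then take the bar knob in the middle of the dial and turn it clockwise (seen from above) from its home position, counting the clicks, to the third stop - not past it. Finish while still gripping the knob there, so the dial cannot turn while someone fills it, and leave the things lying about where they are.

Things in the scene. Friction and masses are not known exactly. Their poses are not given: they have to be found in the camera images.
- screw_case: Low grey plastic case fixed to the table, 180 (x) x 200 (y) x 55 mm high, walls 5 mm, with a hinged lid. Origin: centre of its underside; +x points from its front (lid tab side) to its hinge, +z up. Hinge line along the case's y at x = +90, z = +55 mm. Inside: a round dial (radius 72 mm, top 28 mm above the table) with a bar knob; its upright axis is at x = -10, y = 0 of the case.
- case_lid (a joint): Lid hinge, rad: 0 shut, 1.92 (110 degrees) leaning back on its stop. The lid is a grey shell 180 x 200 x 28 mm, its top 83 mm above the table when shut, mass 0.15 to 0.23 kg. Left alone it falls shut below about 1.35 rad; beyond about 1.5 rad it falls back on its stop and stays.
- lid_tab (a point): Black ribbed bar sticking 38 mm straight out of the middle of the lid's front, 14 mm wide (case y), 14 mm high. This point: gripping point in the bar's middle, 26 mm out from the lid, 206 mm before the hinge line and 14 mm above it when shut (69 mm above the table). It turns with the lid. Gripped lightly across its width it can turn between the pads as the lid swings.
- index_dial (a joint): Dial angle, rad, growing clockwise seen from above: 0 at home, where it starts against an end stop. A detent clicks every 24 degrees (0.419 rad): first stop 0.419, second 0.838, third 1.257, fourth 1.676, on to 2.51. It takes about 0.1 N m to get over a hump; from half way the dial pulls itself into the next stop, and stays in each stop.
- grip_bar (a point): Black bar knob on the dial, turning with it: 46 mm long, 16 mm wide, flanks 41 to 73 mm above the table (below it a round hub, radius 22 mm), steel line on the end towards the robot. This point: on the dial's axis, 58 mm above the table, the height to grip across the 16 mm. The bar is turned from the case's x by 36 degrees anticlockwise at home, 36 clockwise at the third stop.
- hard_disk: Bystander: silver hard disk, 70 x 100 x 11 mm, lying left of the case. Origin: centre of its underside.
- bracket: Bystander: small sheet-metal bracket, 22 x 70 x 12 mm, right of the case. Origin: centre of its underside.
- dish: Bystander: round metal dish of screws, 77 mm across, 15 mm high, right of the case. Origin: centre of its underside.
- fan: Bystander: flat black fan, 65 x 96 x 11 mm, beyond the case. Origin: centre of its underside.
- board: Bystander: small green circuit card, 40 x 63 x 14 mm, beyond the case. Origin: centre of its underside.

How it is judged (in metres and radians):
On the way, in this order (a step that is already met when the one before it is completed fails the run):
1. the lid leans back on its stop, the dial still at home (value of joint case_lid above 1.86 rad and value of joint index_dial below 0.2 rad), for 0.3 s.
2. the dial, held by the knob, is at its third stop (value of joint index_dial between 1.14 and 1.37 rad and contact force between the fingers and index_dial above 1.5 N), for 0.3 s.
At the end, for the whole second after the job is handed in: The lid leans on its stop (above 1.86 rad), the dial is at rest at its third stop (1.257 rad, within about 0.115 rad or 6.5 degrees), and the fingers still grip the bar knob with more than 1.5 N, the grasp point within 25 mm of its origin (all of step 2 and value of joint case_lid above 1.86 rad and velocity of joint index_dial between -0.1 and 0.1 rad/s and distance between the grasp point and grip_bar below 0.025 m); the arm keeps its last pose, push and grip.
It fails at once if the dial is turned past the third stop towards the fourth (beyond 1.5 rad) (value of joint index_dial above 1.5 rad).
It fails at once if a bystander is moved by more than 25 mm (distance of any of hard_disk, bracket, dish, fan, board from where it was at the start of the episode above 0.025 m).
It also fails if it takes over 69 s, if anything falls off the work surface, if the arm or the gripper's body presses on something with over 40 N, if the wrist force passes 120 N, or if a joint passes its speed limit or range.

## Working session

There is one attempt and no reset: what is moved stays moved. The work goes in short steps, Python scripts to look and compute and a tool call to move; the robot and the scene stay as the last step left them, time stands still between calls to the robot, and variables do not carry over. Pictures are saved under pics/ and viewed, and the job is handed in when it is done.

Besides the shell and the picture viewer there is one more tool, called after ">>>" in YAML: its name, and indented under it one key for each argument. send_rows: Moves the arm, as the interface text tells. Its arguments: {"type":"object","properties":{"rows":{"type":"array"}},"required":["rows"]}

```bash
mkdir -p pics; ls; cat > h.py <<'E'
import numpy as np, cv2
from cell import *
def world(p,u,v,z=None):
    K,R,t=p["K"],p["R"],np.array(p["t"]).ravel()
    if z is None: z=p["z_map"][int(v),int(u)]
    c=np.linalg.inv(K)@np.array([u,v,1.0])*z
    return R.T@(c-t)
def cloud(p,mask):
    vs,us=np.nonzero(mask&(p["z_map"]>0)); z=p["z_map"][vs,us]
    c=np.linalg.inv(p["K"])@np.vstack([us,vs,np.ones_like(us)])*z
    return (p["R"].T@(c-np.array(p["t"]).reshape(3,1))).T
E
python3 - <<'E'
from h import *
s=read_state()
for k in s: print(k,np.round(s[k],3))
print(grip_depth if not callable(grip_depth) else grip_depth())
for n in("side","top"):
    p=get_image(n); cv2.imwrite(f"pics/{n}0.png",p["image"]); print(n,p["K"].round(1).tolist(),p["R"].round(3).tolist(),np.round(p["t"],1).tolist())
    for q in("screw_case","case_lid","lid_tab","index_dial","grip_bar","hard_disk","bracket","dish","fan","board"):
        for o in outline_of(p,q)[:2]:
            c=cloud(p,o["mask"]); print(q,round(o["score"],2),np.round(o["box"]).tolist(), np.percentile(c,[2,50,98],axis=0).round(0).tolist() if len(c) else None)
E
```

```text
pics
clock 0.0
qpos [ 1.075  0.629  0.038  1.518 -0.027  0.996 -0.02 ]
qd [ 0.001  0.    -0.002  0.    -0.001  0.    -0.001]
tau [-0.0000e+00 -5.6340e+01  1.2260e+00 -1.9344e+01  1.1000e-02  1.0000e-02
 -0.0000e+00]
eef_pos [ 270.615 -590.294  230.37 ]
tool_rot [-3.14 -0.    0.43]
force [ 0.537 -0.217  0.376]
torque [-0.046  0.024  0.002]
width 85.681
18.700000000000003
side [[495.7, 0.0, 310.0], [0.0, 495.7, 205.7], [0.0, 0.0, 1.0]] [[1.0, -0.016, -0.012], [-0.019, -0.613, -0.79], [0.006, 0.79, -0.613]] [-632.0, 101.9, 1201.6]
screw_case 0.97 [236.0, 192.0, 346.0, 283.0] [[487.0, -136.0, 6.0], [591.0, -73.0, 83.0], [689.0, 71.0, 86.0]]
case_lid 0.84 [232.0, 192.0, 341.0, 270.0] [[485.0, -133.0, 58.0], [588.0, -48.0, 83.0], [686.0, 76.0, 86.0]]
lid_tab 0.73 [237.0, 194.0, 340.0, 267.0] [[487.0, -133.0, 60.0], [588.0, -48.0, 83.0], [686.0, 75.0, 86.0]]
index_dial 0.3 [236.0, 194.0, 339.0, 264.0] [[487.0, -133.0, 58.0], [588.0, -47.0, 83.0], [684.0, 78.0, 86.0]]
hard_disk 0.43 [251.0, 191.0, 280.0, 203.0] [[482.0, 162.0, 8.0], [514.0, 178.0, 12.0], [544.0, 197.0, 14.0]]
bracket 0.56 [3
[... 1175 characters left out ...]
 97.0, -1.0], [524.0, 147.0, 10.0], [562.0, 197.0, 14.0]]
bracket 0.81 [397.0, 170.0, 429.0, 186.0] [[666.0, -184.0, -3.0], [685.0, -154.0, 1.0], [704.0, -123.0, 9.0]]
dish 0.95 [420.0, 203.0, 456.0, 241.0] [[552.0, -237.0, -2.0], [587.0, -205.0, 3.0], [621.0, -170.0, 15.0]]
dish 0.37 [395.0, 169.0, 428.0, 187.0] [[665.0, -184.0, -3.0], [685.0, -153.0, 1.0], [703.0, -123.0, 8.0]]
fan 0.77 [379.0, 119.0, 422.0, 151.0] [[747.0, -152.0, -0.0], [778.0, -116.0, 9.0], [807.0, -86.0, 14.0]]
board 0.92 [280.0, 120.0, 306.0, 144.0] [[752.0, 87.0, -1.0], [779.0, 111.0, 3.0], [807.0, 137.0, 15.0]]
board 0.3 [396.0, 169.0, 428.0, 187.0] [[663.0, -183.0, -3.0], [684.0, -153.0, 1.0], [704.0, -122.0, 9.0]]
```

```bash
python3 - <<'E'
import cv2
a=cv2.imread("pics/top0.png")[90:310,200:500]; cv2.imwrite("pics/top0c.png",cv2.resize(a,None,fx=2.6,fy=2.6,interpolation=2))
a=cv2.imread("pics/side0.png")[150:340,200:430]; cv2.imwrite("pics/side0c.png",cv2.resize(a,None,fx=3,fy=3,interpolation=2))
E
```

```text
(no output)
```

View pics/top0c.png

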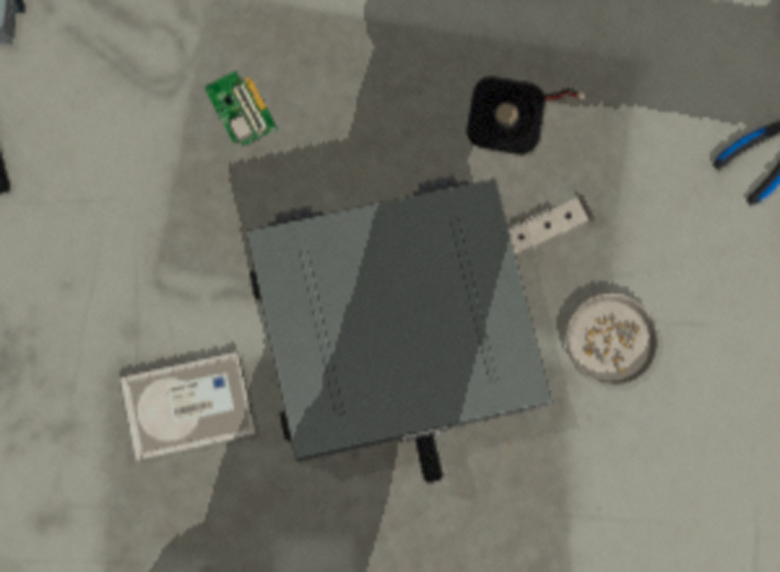

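View pics/side0c.png

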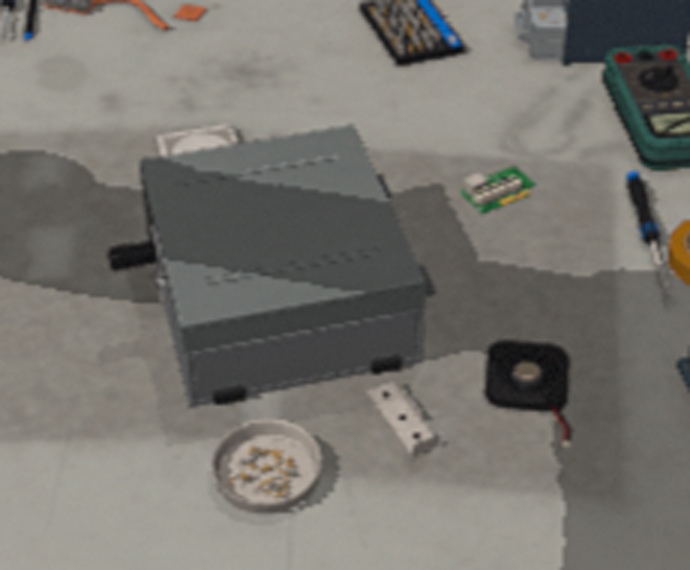

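The top view shows the lid's corners near crop pixels (248,232), (495,181), (550,402) and (297,460). The tab is at about (430,458), and the case is yawed roughly +12°. Next I measure the tab and the case pose.

```bash
python3 - <<'E'
from h import *
for n in("top","side"):
    p=get_image(n); h,w=p["z_map"].shape
    C=cloud(p,np.ones((h,w),bool)); 
    m=(C[:,0]>430)&(C[:,0]<730)&(C[:,1]>-160)&(C[:,1]<140)
    L=C[m&(C[:,2]>78)&(C[:,2]<92)]
    r=cv2.minAreaRect(L[:,:2].astype(np.float32)); print(n,"lid",len(L),r,np.median(L[:,2]),cv2.boxPoints(r).round().tolist())
    ctr=np.array(r[0])
    # dark pixels of tab
    g=p["image"].max(2); 
    vs,us=np.nonzero((g<45)&(p["z_map"]>0))
    P=np.array([world(p,u,v) for u,v in zip(us,vs)])
    k=(np.hypot(P[:,0]-480,P[:,1]+45)<45)&(P[:,2]>40)
    T=P[k]; print("tab",len(T),T.min(0).round(),T.max(0).round(),np.median(T,0).round(1)); 
    if len(T)>5:
        print("topz",np.percentile(T[:,2],[10,50,90]).round(1))
        for a in (T[T[:,0]<T[:,0].min()+6].mean(0),T[T[:,0]>T[:,0].max()-6].mean(0)): print(a.round(1))
        print(cv2.minAreaRect(T[:,:2].astype(np.float32)))
E
```

```text
top lid 8868 ((574.57958984375, -23.496261596679688), (215.38934326171875, 200.4071502685547), 13.457429885864258) 82.74806652810487 [[447.0, 49.0], [493.0, -146.0], [703.0, -96.0], [656.0, 99.0]]
tab 111 [467. -53.  70.] [501. -35.  80.] [483.  -43.3  75.5]
topz [73.1 75.5 77.6]
[470.4 -46.3  75.6]
[497.1 -42.1  75.5]
((483.1761169433594, -43.99406814575195), (33.26511001586914, 12.53715705871582), 14.17524242401123)
side lid 4555 ((570.8095092773438, -24.37000274658203), (216.76071166992188, 206.45237731933594), 13.39702320098877) 83.65461155159645 [[441.0, 51.0], [489.0, -150.0], [700.0, -100.0], [652.0, 101.0]]
tab 106 [465. -57.  64.] [499. -10.  79.] [483.  -50.2  74.1]
topz [66.3 74.1 77.4]
[468.7 -52.9  72.5]
[496.1 -45.6  73.1]
((489.6206970214844, -39.7319221496582), (53.28095245361328, 27.779315948486328), 55.03275680541992)
```

>>> send_rows:
  rows:
    - [0.0, 0, 0, 0, 0.098]
    - [0.0, 0, 0, 0, 0.098]
    - [0.0, 0, 0, 0, 0]

```text
clock: 1.45
eef_pos: [270.8, -591.0, 231.3]
tool_rot: [-3.142, -0.0, 0.226]
force: [0.2, 0.7, -0.1]
width: 51.5
```

```bash
cat >> h.py <<'E'
def to(tcp,yaw=None,zr=None):
    from scipy.spatial.transform import Rotation as Ro
    s=read_state(); R=Ro.from_euler("xyz",s["tool_rot"]).as_matrix()
    d=R.T@(np.array(tcp)-s["eef_pos"])
    dy=None if yaw is None else -(yaw-s["tool_rot"][2])
    print("t",round(s["clock"],2),"pos",np.round(s["eef_pos"],1),"rot",np.round(s["tool_rot"],3),"q",np.round(s["qpos"],2),"F",np.round(s["force"],1),"w",round(s["width"],1))
    print("delta tool mm",d.round(1),"roll",dy)
E
python3 -c "
from h import *
to([477,-46.5,150],0.234)"
```

```text
t 1.45 pos [ 270.8 -591.   231.3] rot [-3.142 -0.     0.226] q [ 1.04  0.63  0.09  1.52 -0.07  1.   -0.19] F [ 0.2  0.7 -0.1] w 51.5
delta tool mm [ 322.8 -484.5   81.5] roll -0.008297283473006206
```

>>> send_rows:
  rows:
    - [0, 0.022, -0.033, 0, 0]
    - [0, 0.022, -0.033, 0, 0]
    - [0, 0.022, -0.033, 0, 0]
    - [0, 0.022, -0.033, 0, 0]
    - [0, 0.022, -0.033, 0, 0]
    - [0, 0.022, -0.033, 0, 0]
    - [0, 0.022, -0.033, 0, 0]
    - [0, 0.022, -0.033, 0, 0]
    - [0, 0.022, -0.033, 0, 0]
    - [0, 0.022, -0.033, 0, 0]
    - [0, 0.022, -0.033, 0, 0]
    - [0, 0, 0, 0, 0]

```text
clock: 2.45
eef_pos: [425.6, -167.9, 228.4]
tool_rot: [3.132, -0.001, 0.255]
force: [-0.4, -0.5, 0.3]
width: 42.6
```

```bash
python3 -c "
from h import *
to([477,-46.5,150],0.234)"
```

```text
t 2.45 pos [ 425.6 -167.9  228.4] rot [ 3.132e+00 -1.000e-03  2.550e-01] q [ 0.26  0.36  0.06  2.04 -0.02  0.74 -0.98] F [-0.4 -0.5  0.3] w 42.6
delta tool mm [  80.3 -105.2   77.5] roll 0.021187742398953463
```

>>> send_rows:
  rows:
    - [0, 0.02, -0.0265, 0.015, 0.02]
    - [0, 0.02, -0.0265, 0.02, 0]
    - [0, 0.02, -0.0265, 0.02, 0]
    - [0, 0.02, -0.0265, 0.02, 0]
    - [0, 0, 0, 0, 0]
    - [0, 0, 0, 0, 0]

```text
clock: 2.95
eef_pos: [483.5, -42.5, 153.1]
tool_rot: [3.128, -0.011, 0.257]
force: [0.4, -0.6, 0.5]
width: 42.8
```

```bash
python3 - <<'E'
from h import *
to([477,-46.5,50.3],0.234)
for n in("top","side"):
    p=get_image(n); u0,v0=(300,180) if n=="top" else (200,140)
    cv2.imwrite(f"pics/{n}1.png",cv2.resize(p["image"][v0:v0+130,u0:u0+170],None,fx=4,fy=4,interpolation=2))
E
```

```text
t 2.95 pos [483.5 -42.5 153.1] rot [ 3.128 -0.011  0.257] q [-0.01  0.51  0.05  2.06 -0.02  0.56 -1.26] F [ 0.4 -0.6  0.5] w 42.8
delta tool mm [ -8.4   0.8 102.8] roll 0.02331574644810705
```

View pics/side1.png

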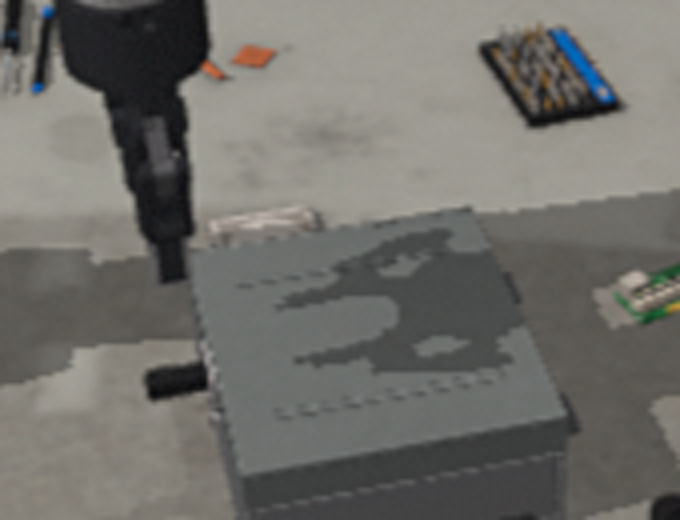

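View pics/top1.png

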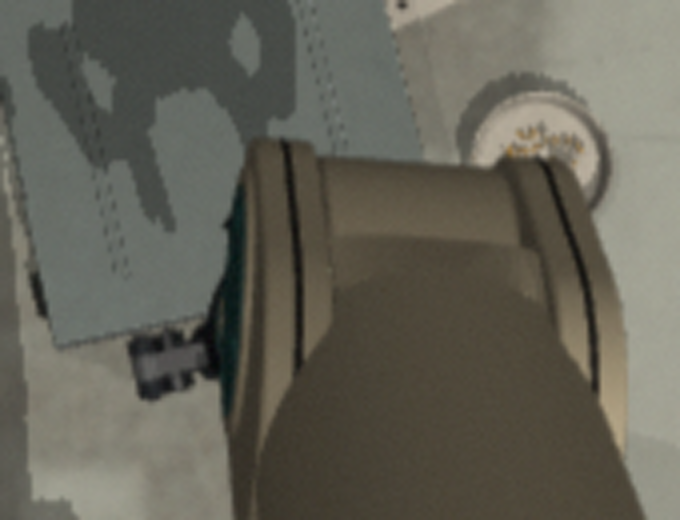

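The side view shows the fingers above the tab's front end, and the arm hides the tab from above. I shift 8 mm back and descend.

>>> send_rows:
  rows:
    - [0, -0.008, 0.001, 0, 0.023]
    - [0, 0, 0, 0.02, 0]
    - [0, 0, 0, 0.02, 0]
    - [0, 0, 0, 0.02, 0]
    - [0, 0, 0, 0, 0]
    - [0, 0, 0, 0, 0]

```text
clock: 3.55
eef_pos: [475.5, -57.5, 97.4]
tool_rot: [3.122, -0.019, 0.214]
force: [-0.1, -0.3, 0.3]
width: 42.8
```

```bash
python3 - <<'E'
from h import *
to([477,-46.5,50.3],0.234)
E
```

```text
t 3.55 pos [475.5 -57.5  97.4] rot [ 3.122 -0.019  0.214] q [ 0.02  0.6   0.05  2.13 -0.04  0.39 -1.27] F [-0.1 -0.3  0.3] w 42.8
delta tool mm [  2.9 -11.4  46.9] roll -0.019643055474392074
```

>>> send_rows:
  rows:
    - [0, 0.003, -0.011, 0, -0.02]
    - [0, 0, 0, 0, 0]
    - [0, 0, 0, 0.01, 0]
    - [0, 0, 0, 0, 0]

```text
clock: 3.88
eef_pos: [477.7, -47.4, 90.7]
tool_rot: [3.119, -0.025, 0.233]
force: [-0.3, 0.2, 0.7]
width: 42.7
```

```bash
python3 - <<'E'
from h import *
to([477,-46.5,50.3],0.234)
E
```

```text
t 3.88 pos [477.7 -47.4  90.7] rot [ 3.119 -0.025  0.233] q [-0.    0.61  0.05  2.14 -0.03  0.36 -1.27] F [-0.3  0.2  0.7] w 42.7
delta tool mm [-1.5 -1.9 40.4] roll -0.0014172632968952048
```

>>> send_rows:
  rows:
    - [0, 0, -0.002, 0.02, 0]
    - [0, -0.001, 0, 0.021, 0]
    - [0, 0, 0, 0, 0]

```text
clock: 4.13
eef_pos: [480.1, -46.0, 50.4]
tool_rot: [3.118, -0.031, 0.234]
force: [-0.1, 1.1, 0.9]
width: 42.6
```

```bash
python3 - <<'E'
from h import *
to([477,-46.5,50.3],0.234)
for n in("top","side"):
    p=get_image(n); u0,v0=(300,180) if n=="top" else (200,140)
    cv2.imwrite(f"pics/{n}2.png",cv2.resize(p["image"][v0:v0+130,u0:u0+170],None,fx=4,fy=4,interpolation=2))
E
```

```text
t 4.13 pos [480.1 -46.   50.4] rot [ 3.118 -0.031  0.234] q [ 0.    0.7   0.04  2.15 -0.04  0.26 -1.27] F [-0.1  1.1  0.9] w 42.6
delta tool mm [-3.1 -0.2  0. ] roll -0.00034354555989549174
```

View pics/side2.png

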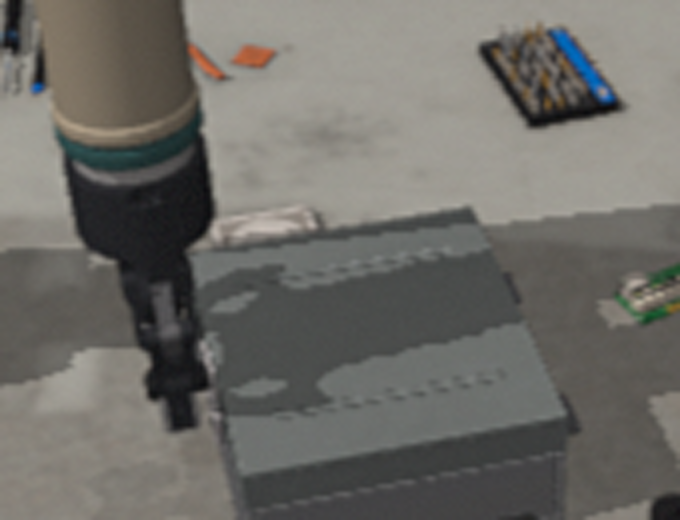

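View pics/top2.png

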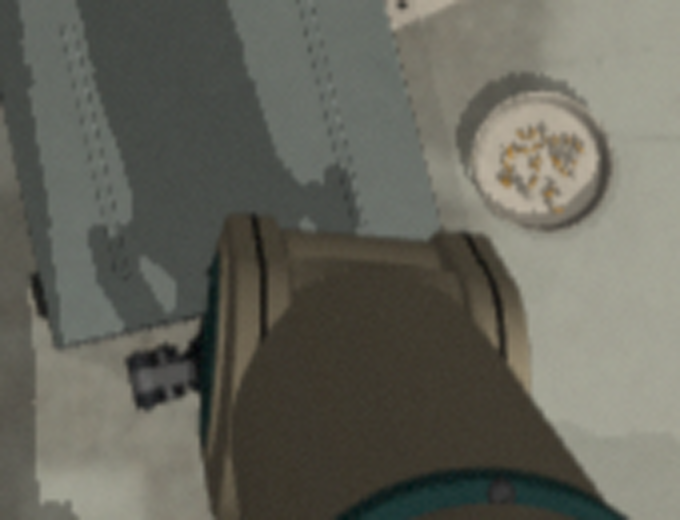

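>>> send_rows:
  rows:
    - [0, -0.004, 0, -0.001, 0]
    - [-1, 0, 0, 0, 0]
    - [-1, 0, 0, 0, 0]
    - [-1, 0, 0, 0, 0]
    - [-1, 0, 0, 0, 0]
    - [-1, 0, 0, 0, 0]
    - [-1, 0, 0, 0, 0]

```text
clock: 4.82
eef_pos: [478.3, -47.3, 57.6]
tool_rot: [3.116, -0.038, 0.234]
force: [0.6, -0.2, -2.2]
width: 12.6
```

```bash
python3 - <<'E'
from h import *
to([477,-46.5,50.3],0.234)
E
```

```text
t 4.82 pos [478.3 -47.3  57.6] rot [ 3.116 -0.038  0.234] q [ 0.    0.68  0.04  2.16 -0.03  0.26 -1.27] F [ 0.6 -0.2 -2.2] w 12.6
delta tool mm [-1.4 -1.2  7.2] roll -0.0001723531665871747
```

```bash
python3 - <<'E'
from h import *
to([477,-46.5,50.3],0.234)
p=get_image("side"); u0,v0=(200,140)
cv2.imwrite(f"pics/side3.png",cv2.resize(p["image"][v0:v0+130,u0:u0+170],None,fx=4,fy=4,interpolation=2))
C=cloud(p,np.ones((400,640),bool)); u=np.array([np.cos(.234),np.sin(.234)]); d=(C[:,:2]-[677.5,1.5])@u
l=(C[:,:2]-[677.5,1.5])@[-u[1],u[0]]
for a in range(-180,0,30):
    m=(d>a)&(d<a+30)&(abs(l)<80)&(C[:,2]>70)&(C[:,2]<110); print(a+15,m.sum(),np.median(C[m,2]).round(1))
E
```

```text
t 4.82 pos [478.3 -47.3  57.6] rot [ 3.116 -0.038  0.234] q [ 0.    0.68  0.04  2.16 -0.03  0.26 -1.27] F [ 0.6 -0.2 -2.2] w 12.6
delta tool mm [-1.4 -1.2  7.2] roll -0.0001723531665871747
-165 605 84.6
-135 595 84.7
-105 588 84.5
-75 578 84.3
-45 565 84.0
-15 521 83.9
```

View pics/side3.png

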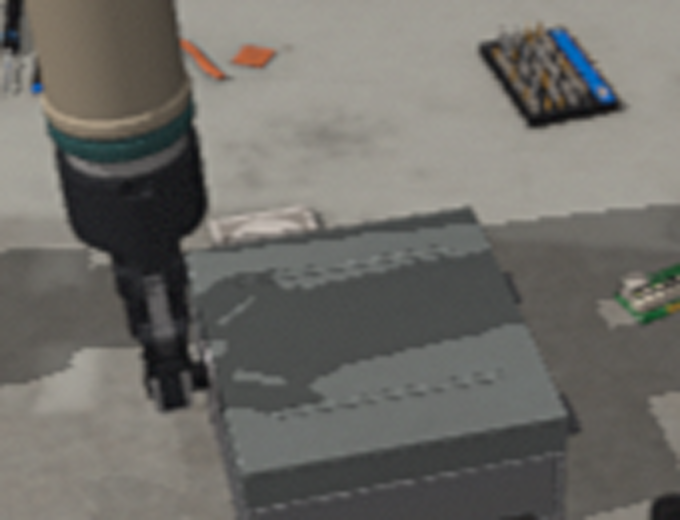

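The grip is high (TCP at 57.6) because the arm crept up about 1 mm per idle row. I'll regrip lower and compensate for that.

>>> send_rows:
  rows:
    - [-0.5, 0, 0, 0.001, 0]
    - [-0.2, -0.002, -0.001, 0.002, 0]
    - [-0.2, -0.001, 0, 0.008, 0]
    - [-1, 0, 0, 0.003, 0]
    - [-1, 0, 0, 0.001, 0]
    - [-1, 0, 0, 0.001, 0]
    - [-1, 0, 0, 0.001, 0]

```text
clock: 5.45
eef_pos: [476.0, -48.2, 44.4]
tool_rot: [3.116, -0.034, 0.234]
force: [-3.2, 1.2, 16.9]
width: 12.8
```

```bash
python3 - <<'E'
from h import *
to([477,-46.5,50.3],0.234)
E
```

```text
t 5.45 pos [476.  -48.2  44.4] rot [ 3.116 -0.034  0.234] q [ 0.07  0.7  -0.06  2.17  0.24  0.24 -1.55] F [-3.2  1.2 16.9] w 12.8
delta tool mm [ 1.6 -1.2 -5.9] roll -0.00027951890188140927
```

>>> send_rows:
  rows:
    - [-0.4, 0, 0, -0.002, 0]
    - [-0.3, 0, 0, -0.003, 0]
    - [-1, 0, 0, 0, 0]
    - [-1, 0, 0, 0, 0]
    - [-1, 0, 0, 0, 0]

```text
clock: 5.87
eef_pos: [476.1, -47.9, 50.5]
tool_rot: [3.117, -0.036, 0.234]
force: [0.4, 0.0, 1.8]
width: 12.9
```

```bash
python3 - <<'E'
from h import *
to([477,-46.5,50.3],0.234)
E
```

```text
t 5.87 pos [476.1 -47.9  50.5] rot [ 3.117 -0.036  0.234] q [ 0.08  0.69 -0.07  2.17  0.24  0.25 -1.55] F [0.4 0.  1.8] w 12.9
delta tool mm [ 1.2 -1.2  0.2] roll -0.0002851331747255881
```

```bash
cat >> h.py <<'E'
def arc(th0,ths,T0=np.array([476.1,-47.9,50.5]),yaw=.234):
    from scipy.spatial.transform import Rotation as Ro
    s=read_state(); R=Ro.from_euler("xyz",s["tool_rot"]).as_matrix()
    f=lambda t: np.array([-206*np.cos(t)+14*np.sin(t),0,206*np.sin(t)+14*np.cos(t)])
    Y=Ro.from_euler("z",yaw).as_matrix()
    W=lambda t: T0+Y@(f(t)-f(0))
    print("t",round(s["clock"],2),"pos",np.round(s["eef_pos"],1),"F",np.round(s["force"],1),"T",np.round(s["torque"],2),"w",round(s["width"],1),"rot",np.round(s["tool_rot"],3),"q",np.round(s["qpos"],2))
    from scipy.optimize import minimize_scalar
    r=minimize_scalar(lambda t:np.sum((W(t)-s["eef_pos"])**2),bounds=(0,2),method="bounded"); print("theta est",round(r.x,3),"off",np.round(s["eef_pos"]-W(r.x),1))
    P=[np.array(s["eef_pos"])]+[W(t) for t in ths]
    for a,b,t in zip(P[:-1],P[1:],ths): print(round(t,2),(R.T@(b-a)).round(1),W(t).round())
E
python3 -c "
from h import *
arc(0,np.arange(.08,2,.08))"
```

```text
t 5.87 pos [476.1 -47.9  50.5] F [0.4 0.  1.8] T [ 0.25  0.13 -0.01] w 12.9 rot [ 3.117 -0.036  0.234] q [ 0.08  0.69 -0.07  2.17  0.24  0.25 -1.55]
theta est 0.0 off [-0. -0. -0.]
0.08 [  2.4   0.4 -16.4] [478. -47.  67.]
0.16 [  3.7   0.4 -16.1] [481. -47.  83.]
0.24 [  4.9   0.4 -15.8] [485. -46.  99.]
0.32 [  6.2   0.4 -15.3] [491. -44. 115.]
0.4 [  7.4   0.4 -14.8] [497. -43. 130.]
0.48 [  8.5   0.3 -14.1] [505. -41. 144.]
0.56 [  9.7   0.3 -13.4] [514. -39. 158.]
0.64 [ 10.7   0.3 -12.6] [524. -37. 171.]
0.72 [ 11.7   0.3 -11.7] [535. -34. 183.]
0.8 [ 12.6   0.3 -10.7] [547. -31. 194.]
0.88 [13.4  0.2 -9.7] [559. -28. 204.]
0.96 [14.1  0.2 -8.6] [573. -25. 213.]
1.04 [14.7  0.2 -7.4] [587. -22. 221.]
1.12 [15.3  0.2 -6.2] [601. -18. 228.]
1.2 [15.7  0.1 -5. ] [617. -14. 234.]
1.28 [16.1  0.1 -3.7] [632. -11. 238.]
1.36 [16.3  0.1 -2.4] [648.  -7. 241.]
1.44 [16.5  0.  -1.1] [664.  -3. 243.]
1.52 [16.5 -0.   0.2] [680.   1. 243.]
1.6 [16.4 -0.   1.5] [696.   5. 242.]
1.68 [16.3 -0.1  2.8] [712.   8. 240.]
1.76 [16.  -0.1  4.1] [728.  12. 236.]
1.84 [15.6 -0.1  5.4] [743.  16. 231.]
1.92 [15.1 -0.2  6.6] [758.  19. 225.]
```

>>> send_rows:
  rows:
    - [-1, 0.002, 0, -0.016, 0]
    - [-1, 0.004, 0, -0.016, 0]
    - [-1, 0.005, 0, -0.016, 0]

```text
clock: 6.12
eef_pos: [484.2, -45.9, 96.4]
tool_rot: [3.117, -0.031, 0.234]
force: [3.5, -1.3, -5.7]
width: 12.9
```

```bash
python3 -c "
from h import *
arc(0,np.arange(.24,.8,.08))"
```

```text
t 6.12 pos [484.2 -45.9  96.4] F [ 3.5 -1.3 -5.7] T [-0.24 -0.12  0.24] w 12.9 rot [ 3.117 -0.031  0.234] q [ 0.11  0.61 -0.12  2.12  0.22  0.39 -1.53]
theta est 0.227 off [-0.1  0.   0. ]
0.24 [ 1.   0.1 -2.6] [485. -46.  99.]
0.32 [  6.1   0.4 -15.3] [491. -44. 115.]
0.4 [  7.3   0.4 -14.8] [497. -43. 130.]
0.48 [  8.5   0.4 -14.2] [505. -41. 144.]
0.56 [  9.6   0.3 -13.4] [514. -39. 158.]
0.64 [ 10.6   0.3 -12.6] [524. -37. 171.]
0.72 [ 11.6   0.3 -11.7] [535. -34. 183.]
0.8 [ 12.5   0.3 -10.8] [547. -31. 194.]
```

Going well. I continue along the arc.

>>> send_rows:
  rows:
    - [-1, 0.007, 0, -0.018, 0]
    - [-1, 0.0075, 0, -0.015, 0]
    - [-1, 0.0085, 0, -0.014, 0]
    - [-1, 0.0095, 0, -0.0135, 0]

```text
clock: 6.45
eef_pos: [513.6, -38.8, 158.2]
tool_rot: [3.117, -0.027, 0.236]
force: [5.1, -1.9, -6.9]
width: 12.9
```

```bash
python3 -c "
from h import *
arc(0,np.arange(.56,1.3,.08))
p=get_image('side');cv2.imwrite('pics/side4.png',cv2.resize(p['image'][100:300,180:440],None,fx=3,fy=3))"
```

```text
t 6.45 pos [513.6 -38.8 158.2] F [ 5.1 -1.9 -6.9] T [-0.   -0.39  0.29] w 12.9 rot [ 3.117 -0.027  0.236] q [ 0.12  0.53 -0.16  1.99  0.18  0.6  -1.5 ]
theta est 0.56 off [-0.4  0.   0.3]
0.56 [0.4 0.1 0.4] [514. -39. 158.]
0.64 [ 10.6   0.3 -12.7] [524. -37. 171.]
0.72 [ 11.6   0.3 -11.8] [535. -34. 183.]
0.8 [ 12.5   0.3 -10.8] [547. -31. 194.]
0.88 [13.3  0.3 -9.8] [559. -28. 204.]
0.96 [14.   0.2 -8.7] [573. -25. 213.]
1.04 [14.7  0.2 -7.6] [587. -22. 221.]
1.12 [15.2  0.2 -6.4] [601. -18. 228.]
1.2 [15.7  0.2 -5.1] [617. -14. 234.]
1.28 [16.1  0.1 -3.9] [632. -11. 238.]
```

View pics/side4.png

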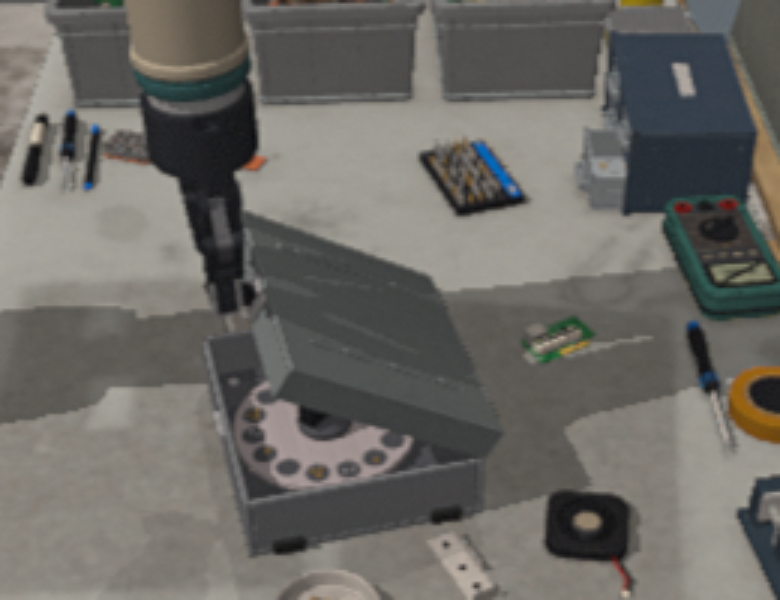

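The lid is lifting with the gripper (about 0.56 rad) and the dial is visible beneath it.

>>> send_rows:
  rows:
    - [-1, 0.0108, 0, -0.0125, 0]
    - [-1, 0.0116, 0, -0.012, 0]
    - [-1, 0.0125, 0, -0.011, 0]
    - [-1, 0.0133, 0, -0.01, 0]
    - [-1, 0.014, 0, -0.0087, 0]
    - [-1, 0.0147, 0, -0.0076, 0]

```text
clock: 7.0
eef_pos: [575.6, -23.9, 215.9]
tool_rot: [3.119, 0.005, 0.237]
force: [-6.5, -3.5, 4.2]
width: 13.3
```

```bash
python3 -c "
from h import *
arc(0,np.arange(1.04,2,.08))"
```

```text
t 7.0 pos [575.6 -23.9 215.9] F [-6.5 -3.5  4.2] T [-0.14  1.84  0.24] w 13.3 rot [3.119 0.005 0.237] q [ 0.09  0.54 -0.18  1.74  0.15  0.87 -1.49]
theta est 0.979 off [-0.4  0.2  0.6]
1.04 [11.4  0.4 -5.4] [587. -22. 221.]
1.12 [15.   0.2 -6.8] [601. -18. 228.]
1.2 [15.5  0.2 -5.6] [617. -14. 234.]
1.28 [15.9  0.1 -4.4] [632. -11. 238.]
1.36 [16.2  0.1 -3.1] [648.  -7. 241.]
1.44 [16.4  0.1 -1.8] [664.  -3. 243.]
1.52 [16.5  0.1 -0.5] [680.   1. 243.]
1.6 [16.5  0.   0.9] [696.   5. 242.]
1.68 [16.4 -0.   2.2] [712.   8. 240.]
1.76 [16.1 -0.   3.5] [728.  12. 236.]
1.84 [15.8 -0.1  4.8] [743.  16. 231.]
1.92 [15.4 -0.1  6. ] [758.  19. 225.]
```

>>> send_rows:
  rows:
    - [-1, 0.0125, 0, -0.0055, 0]
    - [-1, 0.015, 0, -0.0066, 0]
    - [-1, 0.0155, 0, -0.0056, 0]

```text
clock: 7.25
eef_pos: [606.8, -16.4, 230.4]
tool_rot: [3.121, 0.033, 0.236]
force: [-6.4, -2.7, 10.2]
width: 13.1
```

```bash
python3 -c "
from h import *
arc(0,np.arange(1.28,2,.08))
p=get_image('side');cv2.imwrite('pics/side5.png',cv2.resize(p['image'][70:270,180:440],None,fx=3,fy=3))"
```

```text
t 7.25 pos [606.8 -16.4 230.4] F [-6.4 -2.7 10.2] T [-0.07  2.42  0.21] w 13.1 rot [3.121 0.033 0.236] q [ 0.07  0.58 -0.17  1.61  0.15  0.98 -1.49]
theta est 1.149 off [-0.1  0.3  0.2]
1.28 [25.6  0.6 -8.3] [632. -11. 238.]
1.36 [16.1  0.1 -3.5] [648.  -7. 241.]
1.44 [16.4  0.1 -2.2] [664.  -3. 243.]
1.52 [16.5  0.  -0.9] [680.   1. 243.]
1.6 [16.5  0.   0.4] [696.   5. 242.]
1.68 [16.4 -0.   1.7] [712.   8. 240.]
1.76 [16.2 -0.   3. ] [728.  12. 236.]
1.84 [15.9 -0.1  4.3] [743.  16. 231.]
1.92 [15.5 -0.1  5.6] [758.  19. 225.]
```

View pics/side5.png

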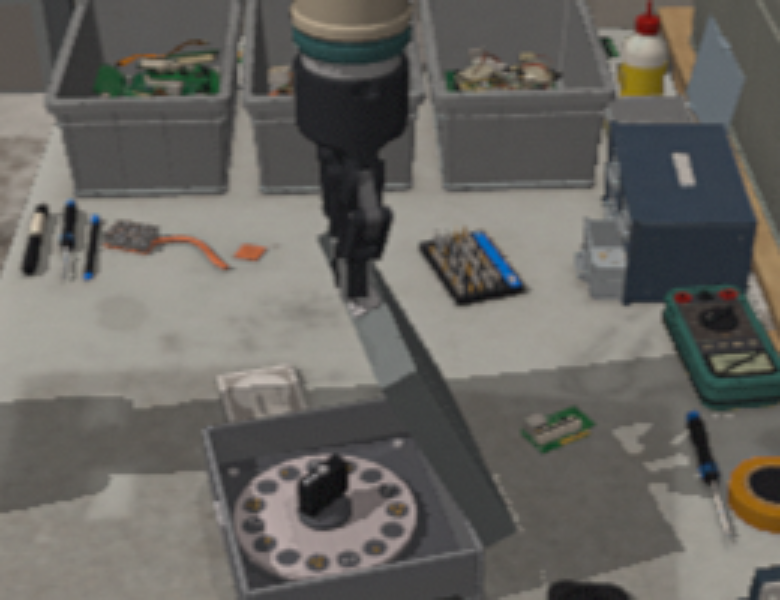

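>>> send_rows:
  rows:
    - [-1, 0.014, 0, -0.0065, 0]
    - [-1, 0.0155, 0, -0.005, 0]
    - [-1, 0.016, 0, -0.004, 0]

```text
clock: 7.55
eef_pos: [645.9, -7.0, 240.6]
tool_rot: [3.123, 0.052, 0.235]
force: [-3.7, -2.0, 5.1]
width: 12.8
```

```bash
python3 -c "
from h import *
arc(0,np.arange(1.44,2,.08))"
```

```text
t 7.55 pos [645.9  -7.  240.6] F [-3.7 -2.   5.1] T [0.13 1.64 0.09] w 12.8 rot [3.123 0.052 0.235] q [ 0.05  0.64 -0.17  1.47  0.14  1.09 -1.49]
theta est 1.351 off [-0.1  0.4  0.1]
1.44 [18.2  0.5 -2.9] [664.  -3. 243.]
1.52 [16.5  0.  -1.2] [680.   1. 243.]
1.6 [16.5  0.   0.1] [696.   5. 242.]
1.68 [16.5 -0.   1.4] [712.   8. 240.]
1.76 [16.3 -0.   2.7] [728.  12. 236.]
1.84 [16.  -0.1  4. ] [743.  16. 231.]
1.92 [15.6 -0.1  5.3] [758.  19. 225.]
2.0 [15.2 -0.1  6.5] [772.  23. 218.]
```

>>> send_rows:
  rows:
    - [-1, 0.018, 0, -0.003, 0]
    - [-1, 0.0165, 0, -0.0012, 0]
    - [-1, 0.0165, 0, 0, 0]
    - [-1, 0.0165, 0, 0.0014, 0]

```text
clock: 7.88
eef_pos: [707.5, 7.8, 239.7]
tool_rot: [3.126, 0.067, 0.233]
force: [-1.3, -1.4, 7.9]
width: 12.7
```

```bash
python3 -c "
from h import *
arc(0,np.arange(1.68,2,.08))"
```

```text
t 7.88 pos [707.5   7.8 239.7] F [-1.3 -1.4  7.9] T [ 0.14  1.29 -0.07] w 12.7 rot [3.126 0.067 0.233] q [ 0.02  0.75 -0.16  1.24  0.14  1.22 -1.5 ]
theta est 1.659 off [-0.2  0.5 -0.7]
1.68 [ 4.4  0.5 -0.3] [712.   8. 240.]
1.76 [16.3 -0.1  2.5] [728.  12. 236.]
1.84 [16.1 -0.1  3.8] [743.  16. 231.]
1.92 [15.7 -0.1  5. ] [758.  19. 225.]
2.0 [15.3 -0.1  6.3] [772.  23. 218.]
```

>>> send_rows:
  rows:
    - [-1, 0.0165, 0, 0.0017, 0]
    - [-1, 0.016, 0, 0.003, 0]
    - [0, 0.006, 0, 0.001, 0]
    - [0, 0, 0, 0, 0]
    - [0, 0, 0, -0.005, 0]

```text
clock: 8.3
eef_pos: [743.5, 18.0, 229.3]
tool_rot: [3.13, 0.078, 0.233]
force: [-1.0, -0.2, -0.4]
width: 42.6
```

```bash
python3 -c "
from h import *
arc(0,np.arange(1.92,2,.08))
p=get_image('side');cv2.imwrite('pics/side6.png',cv2.resize(p['image'][70:270,180:440],None,fx=3,fy=3))"
```

```text
t 8.3 pos [743.5  18.  229.3] F [-1.  -0.2 -0.4] T [ 0.03 -0.03  0.02] w 42.6 rot [3.13  0.078 0.233] q [-0.    0.83 -0.16  1.1   0.14  1.29 -1.5 ]
theta est 1.848 off [-1.   1.9 -1.5]
1.92 [14.5  2.   2.9] [758.  19. 225.]
2.0 [15.3 -0.1  6.1] [772.  23. 218.]
```

View pics/side6.png

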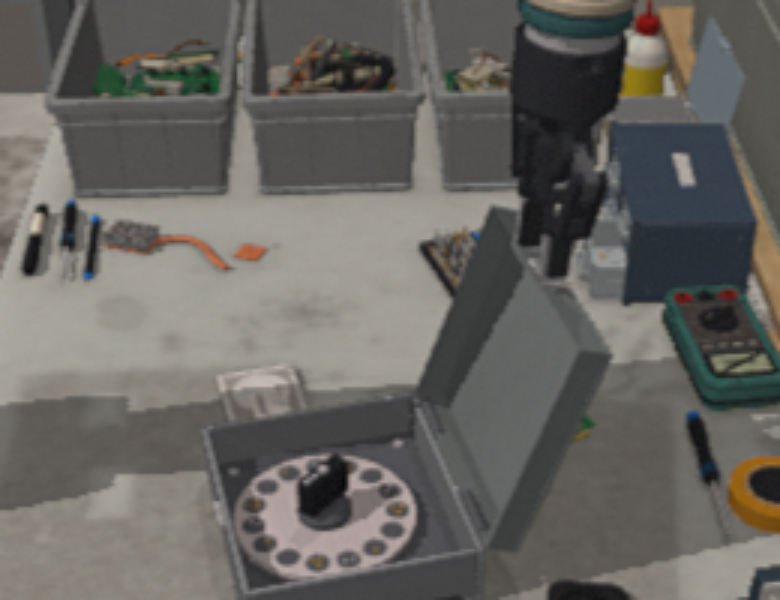

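The lid has fallen back on its stop. I withdraw upward and measure the knob at the same time.

>>> send_rows:
  rows:
    - [0, 0, 0, -0.025, 0]
    - [0, 0, 0, -0.025, 0]
    - [0, -0.03, 0, -0.01, 0]
    - [0, -0.039, 0, 0, 0]
    - [0, -0.039, 0, 0, 0]
    - [0, -0.02, 0, 0, 0]
    - [0, 0, 0, 0, 0]

```text
clock: 8.93
eef_pos: [616.4, -11.1, 303.5]
tool_rot: [3.129, 0.075, 0.234]
force: [0.2, 0.7, 0.4]
width: 42.2
```

```bash
python3 - <<'E'
from h import *
arc(0,[1.92])
for n in("top","side"):
    p=get_image(n); cv2.imwrite(f"pics/{n}7.png",cv2.resize(p["image"][120:290,220:420],None,fx=4,fy=3.5*4/3.5))
    h,w=p["z_map"].shape
    C=cloud(p,np.ones((h,w),bool)); 
    m=(np.hypot(C[:,0]-580,C[:,1]+22)<45)&(C[:,2]>66)&(C[:,2]<80)
    B=C[m]; 
    if len(B): r=cv2.minAreaRect(B[:,:2].astype(np.float32)); print(n,"bar",len(B),r,np.median(B[:,2]).round(1),cv2.boxPoints(r).round().tolist(),B.mean(0).round(1))
    m=(np.hypot(C[:,0]-580,C[:,1]+22)<85)&(C[:,2]>22)&(C[:,2]<34); D=C[m]; print("dial",np.median(D[:,2]))
    for q in("grip_bar","index_dial","case_lid"):
        for o in outline_of(p,q)[:1]:
            c=cloud(p,o["mask"]); print(q,o["score"],o["box"],np.percentile(c,[2,50,98],axis=0).round().tolist())
    # lid angle
    u=np.array([np.cos(.234),np.sin(.234)]); d=(C[:,:2]-[677.5,1.5])@u; l=(C[:,:2]-[677.5,1.5])@[-u[1],u[0]]
    m=(abs(l)<95)&(C[:,2]>90)&(C[:,2]<225)&(d>0)&(d<120)
    if m.sum()>50: print("lid slope",np.polyfit(C[m,2],d[m],1),m.sum())
E
```

```text
t 8.93 pos [616.4 -11.1 303.5] F [0.2 0.7 0.4] T [ 0.02 -0.12  0.02] w 42.2 rot [3.129 0.075 0.234] q [ 0.06  0.56 -0.18  1.45  0.12  1.22 -1.48]
theta est 1.278 off [-15.4  -0.3  65.7]
1.92 [150.1   2.4  67.2] [758.  19. 225.]
top bar 174 ((581.9838256835938, -21.088415145874023), (44.76738739013672, 16.220897674560547), 50.19140625) 71.5 [[561.0, -33.0], [574.0, -43.0], [603.0, -9.0], [590.0, 1.0]] [581.8 -20.4  71.4]
dial 27.92500921084668
grip_bar 0.56 [316.2, 187.5, 367.0, 252.5] [[516.0, -46.0, 24.0], [574.0, -3.0, 28.0], [646.0, 45.0, 73.0]]
index_dial 0.92 [320.5, 184.7, 366.4, 253.3] [[517.0, -43.0, 25.0], [576.0, -3.0, 28.0], [646.0, 43.0, 73.0]]
case_lid 0.57 [280.6, 95.8, 339.6, 180.6] [[660.0, 24.0, 3.0], [724.0, 72.0, 152.0], [758.0, 113.0, 237.0]]
lid slope [ 0.24450286 22.89911575] 2052
side bar 110 ((579.7710571289062, -22.730958938598633), (46.562294006347656, 18.11882781982422), 47.795928955078125) 72.0 [[557.0, -34.0], [571.0, -46.0], [602.0, -12.0], [589.0, 1.0]] [579.1 -25.6  71.6]
dial 28.833409784350778
grip_bar 0.81 [255.6, 223.6, 321.3, 263.9] [[513.0, -88.0, 22.0], [579.0, -36.0, 29.0], [644.0, 40.0, 73.0]]
index_dial 0.6 [261.3, 221.4, 318.6, 261.3] [[514.0, -89.0, 22.0], [579.0, -36.0, 29.0], [643.0, 39.0, 73.0]]
case_lid 0.68 [247.1, 140.7, 384.7, 282.0] [[499.0, -134.0, 5.0], [661.0, -16.0, 52.0], [766.0, 108.0, 224.0]]
lid slope [ 0.26584677 15.64076385] 2020
```

View pics/top7.png

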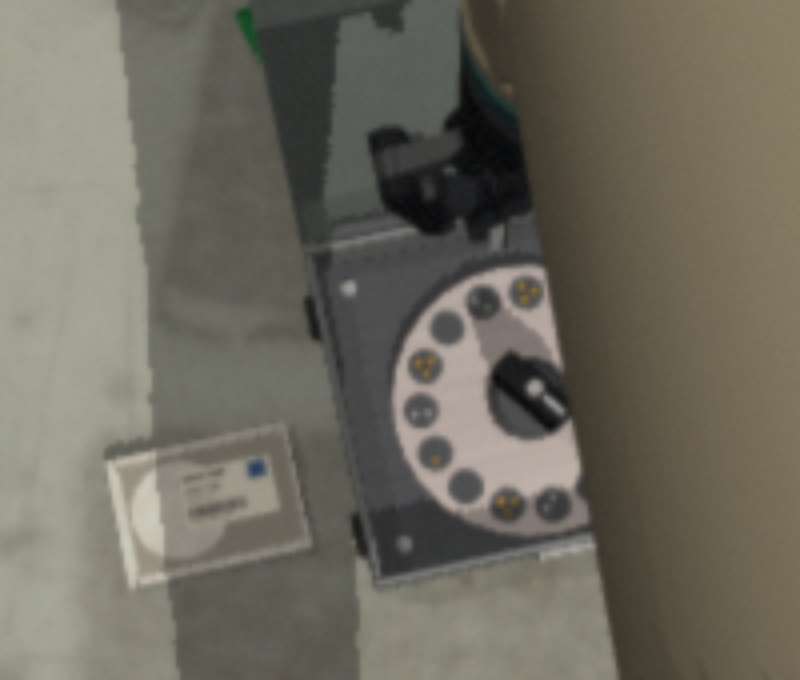

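View pics/side7.png

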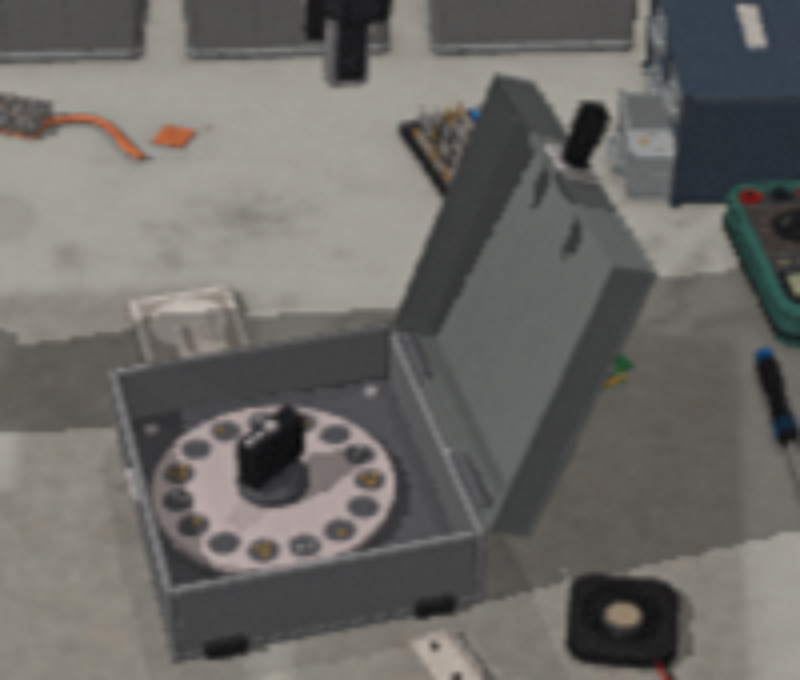

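The knob's centre measures about (581, -22), its top 72 mm and its bar yaw about 49.4°, all in agreement with the text. The lid is on its stop and free. I turn the tool to 0.862 rad.

>>> send_rows:
  rows:
    - [0.2, -0.012, 0, 0, -0.105]
    - [0.2, -0.012, 0, 0, -0.105]
    - [0.2, -0.012, 0, 0, -0.105]
    - [0.2, 0, 0, 0, -0.105]
    - [0.2, 0, 0, 0, -0.105]
    - [0.2, 0, 0, 0, -0.103]
    - [0.2, 0, 0, 0, 0]

```text
clock: 9.92
eef_pos: [589.3, -19.0, 299.0]
tool_rot: [-3.101, 0.067, 0.899]
force: [-0.2, 0.4, 0.6]
width: 51.4
```

```bash
python3 - <<'E'
from h import *
to([580,-22,130],0.862)
E
```

```text
t 9.92 pos [589.3 -19.  299. ] rot [-3.101  0.067  0.899] q [ 0.19  0.53 -0.35  1.53  0.21  1.2  -0.88] F [-0.2  0.4  0.6] w 51.4
delta tool mm [  3.2   1.5 169.2] roll 0.03691502165726657
```

>>> send_rows:
  rows:
    - [0.2, 0.001, 0, 0.035, 0.037]
    - [0.2, 0.001, 0, 0.035, 0]
    - [0.2, 0.001, 0, 0.035, 0]
    - [0.2, 0, 0.001, 0.035, 0]
    - [0.2, 0, 0, 0.025, 0]
    - [0.2, 0, 0, 0, 0]

```text
clock: 10.42
eef_pos: [586.3, -20.4, 128.9]
tool_rot: [-3.11, 0.061, 0.841]
force: [-1.2, -0.6, -0.8]
width: 51.1
```

```bash
python3 - <<'E'
from h import *
to([580,-22,44],0.862)
for n in("side",):
    p=get_image(n); cv2.imwrite(f"pics/{n}8.png",cv2.resize(p["image"][120:290,220:420],None,fx=4,fy=4))
E
```

```text
t 10.42 pos [586.3 -20.4 128.9] rot [-3.11   0.061  0.841] q [ 0.15  0.71 -0.29  1.73  0.28  0.82 -1.01] F [-1.2 -0.6 -0.8] w 51.1
delta tool mm [-0.1 -1.  85.1] roll -0.020840554835428127
```

View pics/side8.png

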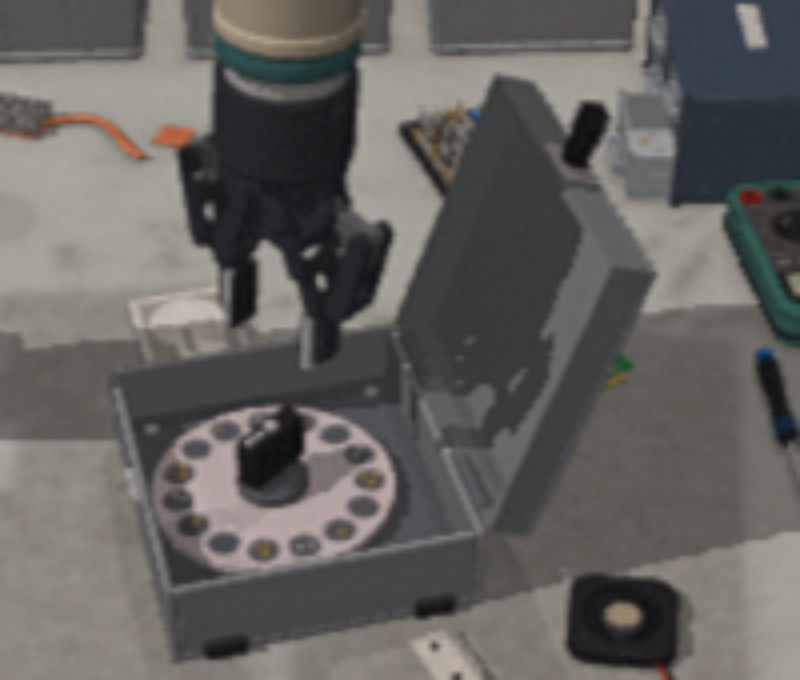

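The fingers are open, straddling the knob's direction above it, with the lid leaning clear. I descend.

>>> send_rows:
  rows:
    - [0.0, 0, -0.001, 0.021, -0.021]
    - [0.0, 0, 0, 0.021, 0]
    - [0.0, 0, 0, 0.021, 0]
    - [0.0, 0, 0, 0.019, 0]
    - [0.0, 0, 0, 0, 0]

```text
clock: 10.88
eef_pos: [592.5, -20.2, 55.2]
tool_rot: [-3.125, 0.047, 0.854]
force: [-1.1, -0.1, 1.1]
width: 42.7
```

```bash
python3 - <<'E'
from h import *
to([580,-22,44],0.862)
for n in("side",):
    p=get_image(n); cv2.imwrite(f"pics/{n}9.png",cv2.resize(p["image"][120:290,220:420],None,fx=4,fy=4))
E
```

```text
t 10.88 pos [592.5 -20.2  55.2] rot [-3.125  0.047  0.854] q [ 0.13  0.81 -0.25  1.77  0.34  0.65 -1.04] F [-1.1 -0.1  1.1] w 42.7
delta tool mm [-9.  -8.  11.8] roll -0.007683139963189034
```

View pics/side9.png

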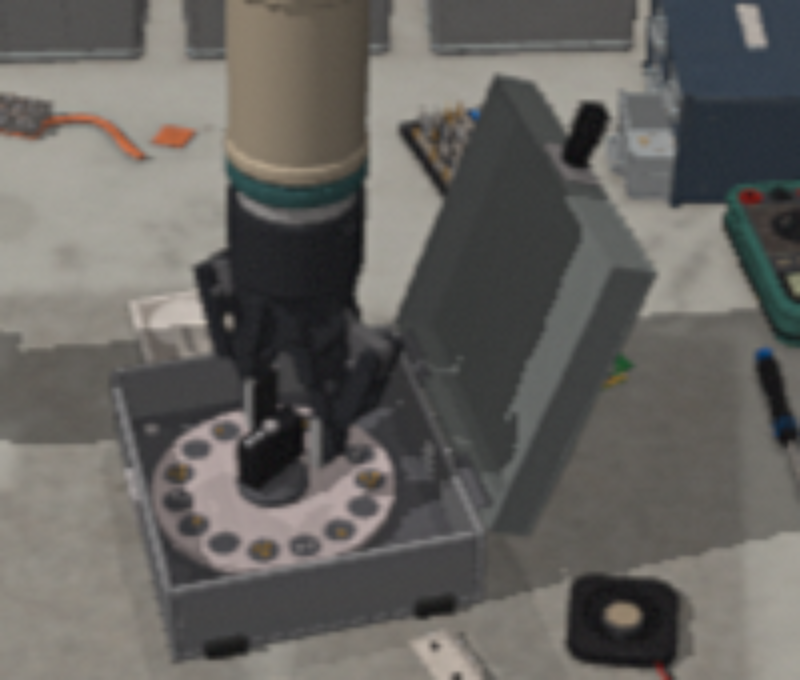

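>>> send_rows:
  rows:
    - [0.0, -0.009, -0.008, 0, -0.008]
    - [0.0, 0, 0, 0.009, 0]
    - [0.0, 0, 0, 0, 0]

```text
clock: 11.18
eef_pos: [587.6, -20.9, 54.1]
tool_rot: [-3.135, 0.037, 0.86]
force: [0.1, -0.8, -0.6]
width: 43.1
```

```bash
python3 - <<'E'
from h import *
to([580,-22,44],0.862)
E
```

```text
t 11.18 pos [587.6 -20.9  54.1] rot [-3.135  0.037  0.86 ] q [ 0.13  0.8  -0.25  1.8   0.34  0.62 -1.05] F [ 0.1 -0.8 -0.6] w 43.1
delta tool mm [-5.4 -5.  10.3] roll -0.0019320308501186156
```

>>> send_rows:
  rows:
    - [0.0, -0.0065, -0.006, 0.006, 0]
    - [0.0, -0.001, -0.001, 0.008, 0]
    - [0.0, -0.001, -0.001, 0.001, 0]

```text
clock: 11.43
eef_pos: [581.3, -22.0, 43.0]
tool_rot: [3.141, 0.03, 0.858]
force: [0.5, -0.9, 0.3]
width: 43.0
```

```bash
python3 - <<'E'
from h import *
to([580,-22,44],0.862)
E
```

```text
t 11.43 pos [581.3 -22.   43. ] rot [3.141 0.03  0.858] q [ 0.12  0.81 -0.23  1.83  0.36  0.57 -1.06] F [ 0.5 -0.9  0.3] w 43.0
delta tool mm [-0.9 -0.9 -1. ] roll -0.003796389352822227
```

>>> send_rows:
  rows:
    - [-1, -0.001, -0.001, 0.0, -0.004]
    - [-1, -0.001, -0.001, 0.0005, 0]
    - [-1, -0.0005, -0.0005, 0.0005, 0]
    - [-1, 0, 0, 0.0005, 0]
    - [-1, 0, 0, 0, 0]

```text
clock: 11.85
eef_pos: [580.2, -22.3, 43.3]
tool_rot: [3.138, 0.028, 0.862]
force: [0.2, -0.3, -3.0]
width: 15.1
```

```bash
python3 - <<'E'
from h import *
to([580.5,-22,44],0.862)
print(read_state()["torque"])
for n in("side",):
    p=get_image(n); cv2.imwrite(f"pics/{n}10.png",cv2.resize(p["image"][120:290,220:420],None,fx=4,fy=4))
E
```

```text
t 11.85 pos [580.2 -22.3  43.3] rot [3.138 0.028 0.862] q [ 0.12  0.81 -0.23  1.83  0.36  0.56 -1.06] F [ 0.2 -0.3 -3. ] w 15.1
delta tool mm [ 0.4  0.1 -0.8] roll -0.00047764140485517803
[ 0.09578537 -0.03470257 -0.01407471]
```

View pics/side10.png

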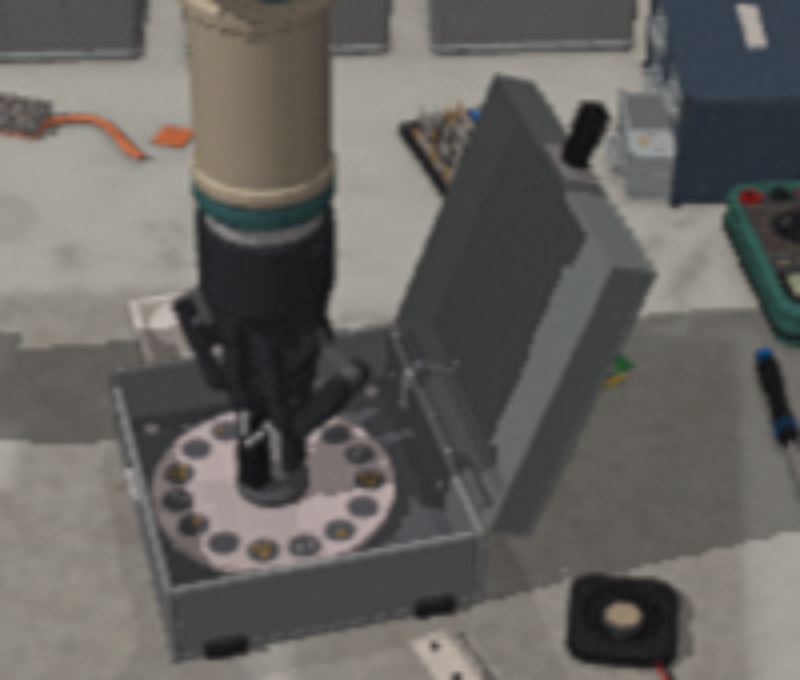

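The knob is gripped squarely. I turn to the first stop, yaw 0.443.

>>> send_rows:
  rows:
    - [-1, 0, 0, 0, 0.1]
    - [-1, 0, 0, 0, 0.1]
    - [-1, 0, 0, 0, 0.1]
    - [-1, 0, 0, 0, 0.1]

```text
clock: 12.23
eef_pos: [580.3, -22.5, 43.3]
tool_rot: [3.128, 0.024, 0.445]
force: [1.3, -1.4, 0.9]
width: 14.6
```

```bash
python3 - <<'E'
from h import *
to([580.5,-22,43.5],0.443)
print(read_state()["torque"])
E
```

```text
t 12.23 pos [580.3 -22.5  43.3] rot [3.128 0.024 0.445] q [ 0.06  0.8  -0.12  1.84  0.22  0.54 -1.35] F [ 1.3 -1.4  0.9] w 14.6
delta tool mm [ 0.4 -0.4 -0.2] roll 0.0018764181500925958
[0.60229916 0.50144941 0.02615758]
```

First click (yaw 0.445, torque about 0). On to the second, yaw 0.024.

>>> send_rows:
  rows:
    - [-1, 0, 0, 0, 0.1]
    - [-1, 0, 0, 0, 0.1]
    - [-1, 0, 0, 0, 0.1]
    - [-1, 0, 0, 0, 0.1]

```text
clock: 12.57
eef_pos: [580.4, -22.8, 43.2]
tool_rot: [3.121, 0.017, 0.022]
force: [0.6, -2.7, 1.0]
width: 15.2
```

```bash
python3 - <<'E'
from h import *
to([580.5,-22,43.5],-0.395)
print(read_state()["torque"])
for n in("side",):
    p=get_image(n); cv2.imwrite(f"pics/{n}11.png",cv2.resize(p["image"][120:290,220:420],None,fx=4,fy=4))
E
```

```text
t 12.57 pos [580.4 -22.8  43.2] rot [3.121 0.017 0.022] q [-0.01  0.8  -0.02  1.84  0.07  0.53 -1.63] F [ 0.6 -2.7  1. ] w 15.2
delta tool mm [ 0.1 -0.7 -0.3] roll 0.4167943312040252
[ 1.02789885  0.41068077 -0.01965306]
```

View pics/side11.png

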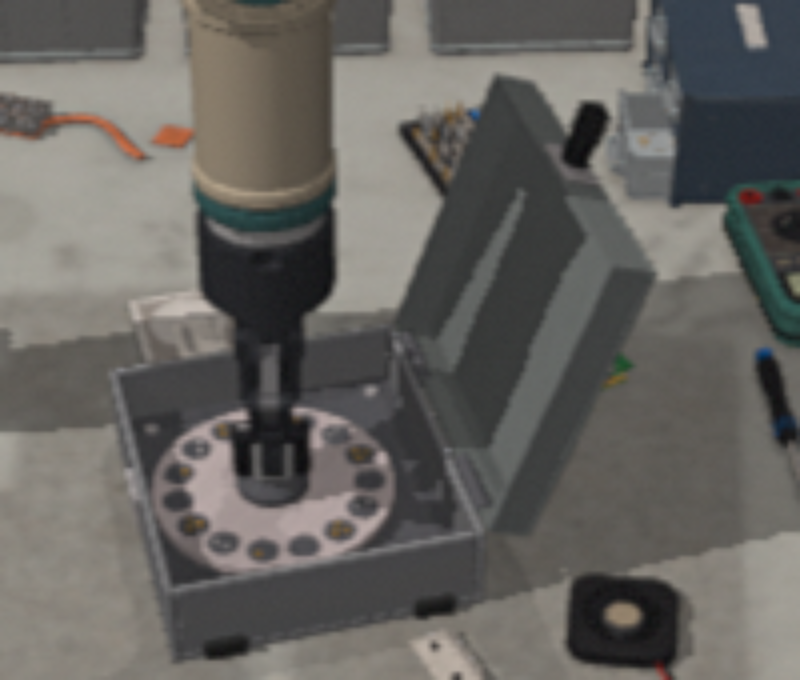

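Second click; the dial follows the fingers. Now the third, checking before the last bit.

>>> send_rows:
  rows:
    - [-1, 0, 0, 0, 0.1]
    - [-1, 0, 0, 0, 0.1]
    - [-1, 0, 0, 0, 0.1]
    - [-1, 0, 0, 0, 0.09]

```text
clock: 12.95
eef_pos: [580.4, -23.1, 43.2]
tool_rot: [3.117, 0.008, -0.383]
force: [0.6, -2.0, -1.1]
width: 15.1
```

```bash
python3 - <<'E'
from h import *
to([580.5,-22,43.5],-0.395)
print(read_state()["torque"],read_state()["qd"])
E
```

```text
t 12.95 pos [580.4 -23.1  43.2] rot [ 3.117  0.008 -0.383] q [-0.07  0.8   0.08  1.84 -0.08  0.52 -1.9 ] F [ 0.6 -2.  -1.1] w 15.1
delta tool mm [-0.3 -1.1 -0.3] roll 0.012447894793598868
[ 1.15494332 -0.03395946  0.02386623] [-0.16849401  0.02015025  0.27686998  0.0076076  -0.39941159 -0.00311469
 -0.72456746]
```

>>> send_rows:
  rows:
    - [-1, 0, 0, 0, 0]
    - [-1, 0, 0, 0, 0]
    - [-1, 0, 0, 0, 0]
    - [-1, 0, 0, 0, 0]
    - [-1, 0, 0, 0, 0]
    - [-1, 0, 0, 0, 0]

```text
clock: 13.45
eef_pos: [580.4, -23.1, 43.2]
tool_rot: [3.118, 0.009, -0.373]
force: [-0.9, -1.2, 1.7]
width: 14.7
```

```bash
python3 - <<'E'
from h import *
to([580.5,-22,43.5],-0.395)
print(read_state()["torque"],np.round(read_state()["qd"],3))
for n in("side","top"):
    p=get_image(n); cv2.imwrite(f"pics/{n}12.png",cv2.resize(p["image"][100:290,210:430],None,fx=3.6,fy=3.1))
    C=cloud(p,np.ones((400,640),bool)); u=np.array([np.cos(.234),np.sin(.234)]); d=(C[:,:2]-[677.5,1.5])@u; l=(C[:,:2]-[677.5,1.5])@[-u[1],u[0]]
    m=(abs(l)<95)&(C[:,2]>90)&(C[:,2]<225)&(d>0)&(d<120)
    if m.sum()>50: print("lid slope",np.polyfit(C[m,2],d[m],1),m.sum())
E
```

```text
t 13.45 pos [580.4 -23.1  43.2] rot [ 3.118  0.009 -0.373] q [-0.07  0.8   0.08  1.84 -0.08  0.52 -1.89] F [-0.9 -1.2  1.7] w 14.7
delta tool mm [-0.3 -1.  -0.3] roll 0.02232923892387384
[0.9856353  0.02174828 0.0236911 ] [ 0.004 -0.001 -0.005  0.     0.003 -0.003  0.011]
lid slope [ 0.26518831 15.69335045] 2042
lid slope [ 0.24434941 22.85884494] 4325
```

View pics/side12.png

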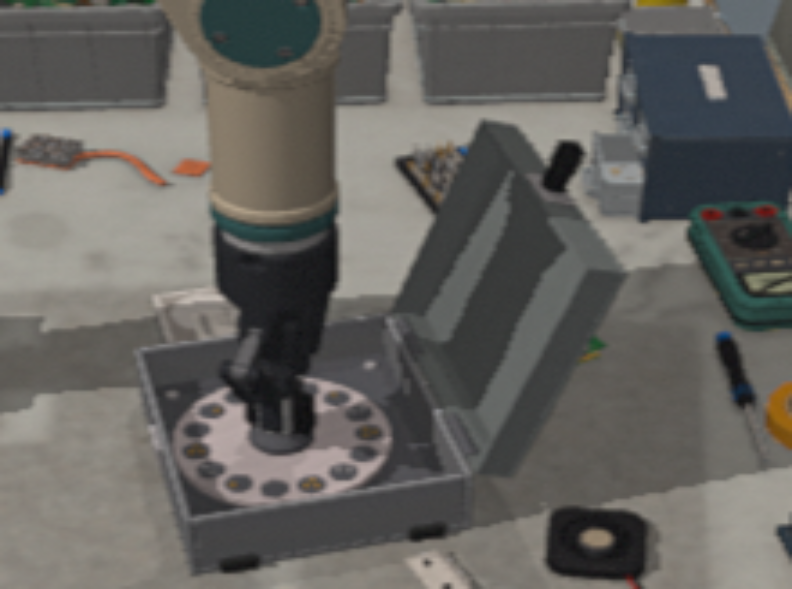

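View pics/top12.png

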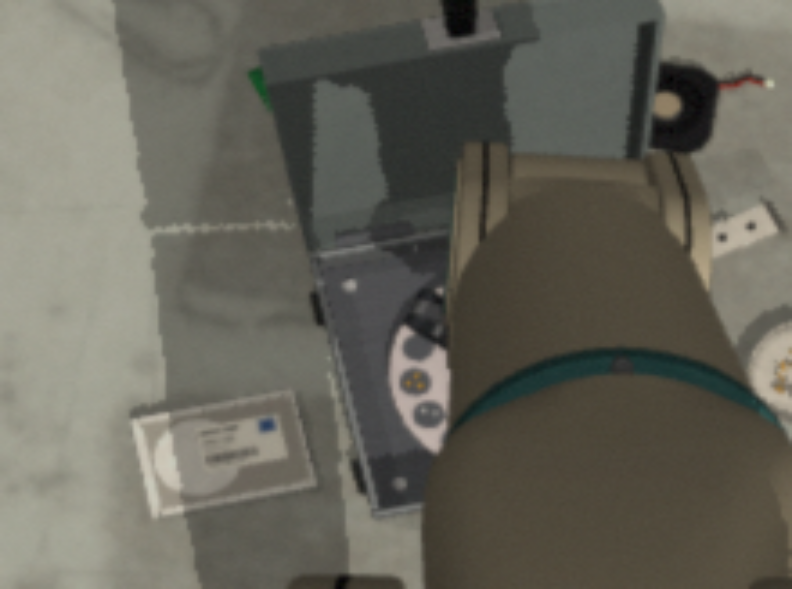

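Both views show the knob gripped, the lid back on its stop and nothing disturbed. I nudge 0.02 rad to centre on the detent, then check the dial's phase from its hole ring against the earlier picture.

>>> send_rows:
  rows:
    - [-1, 0, 0, 0, 0.025]
    - [-1, 0, 0, 0, 0]
    - [-1, 0, 0, 0, 0]
    - [-1, 0, 0, 0, 0]
    - [-1, 0, 0, 0, 0]

```text
clock: 13.97
eef_pos: [580.4, -23.1, 43.2]
tool_rot: [3.117, 0.008, -0.4]
force: [-1.1, -1.3, 0.9]
width: 15.3
```

```bash
python3 - <<'E'
from h import *
to([580.5,-22,43.5],-0.395)
print(read_state()["torque"],np.round(read_state()["qd"],3))
p=get_image("side")
old=np.zeros((400,640,3),np.uint8); old[120:290,220:420]=cv2.resize(cv2.imread("pics/side7.png"),(200,170),interpolation=cv2.INTER_AREA)
def ring(im,r):
    a=np.radians(np.arange(-180,180,1.)); X=np.stack([580.5+r*np.cos(a),-22+r*np.sin(a),28+0*a])
    c=p["R"]@X+np.array(p["t"]).reshape(3,1); q=p["K"]@c; q=q[:2]/q[2]
    return cv2.remap(cv2.cvtColor(im,6).astype(np.float32),q[0].astype(np.float32)[None],q[1].astype(np.float32)[None],1)[0]
for r in(54,58,62):
    out=[]
    for im in(old,p["image"]):
        s=ring(im,r); a=np.arange(-180,180)
        m=(a>-160)&(a<20)  # near-side, unobstructed
        w=s-cv2.GaussianBlur(s[None],(0,0),15)[0]
        z=(w[m]*np.exp(-15j*np.radians(a[m]))).sum(); out.append((round(np.degrees(np.angle(z))/15,2),round(abs(z))))
    print(r,out)
a=p["image"];
to([581,-22,44])
E
```

```text
t 13.97 pos [580.4 -23.1  43.2] rot [ 3.117  0.008 -0.4  ] q [-0.07  0.8   0.09  1.84 -0.09  0.52 -1.91] F [-1.1 -1.3  0.9] w 15.3
delta tool mm [-0.3 -1.  -0.4] roll -0.004749859727877892
[1.04512973 0.00960016 0.01531595] [-0.001  0.001  0.001  0.001  0.002  0.    -0.003]
54 [(np.float64(10.85), 2601), (np.float64(11.61), 2242)]
58 [(np.float64(10.9), 2653), (np.float64(11.45), 2332)]
62 [(np.float64(10.86), 3418), (np.float64(10.94), 3166)]
t 14.02 pos [580.4 -23.1  43.2] rot [ 3.117  0.008 -0.4  ] q [-0.07  0.8   0.09  1.84 -0.09  0.52 -1.91] F [-1.5 -2.   0.8] w 15.1
delta tool mm [ 0.1 -1.2 -0.9] roll None
```

```bash
python3 -c "
from cell import *
print(finish_job())"
```

```text
the job is handed in; nothing more can be done
None
```

The lid is leaning back on its stop and the dial is at its third stop. I handed the job in at about 14 s with the gripper still holding the knob; the simulator gave no verdict.

- **Lid:** I gripped the tab and lifted it along its arc. I let go at about 1.85 rad, and it settled back on its stop. Its measured position was the same before and after turning the dial. I needed two regrips on the tab at the start, because the arm creeps a little between moves.
- **Dial:** I turned the knob clockwise one stop at a time. The gripper turned 1.262 rad in total, against 1.257 for the third stop. The dial's ring of holes lines up with its home pattern to within about 0.8°, so it is sitting in a stop. The arm was still, with almost no turning force on the wrist.
- **Grip:** The fingers close to about 15 mm on the 16 mm bar, roughly 5 mm from the given grip point. I couldn't measure the finger force directly. The tool was tilted by about 1.5° at the end.
- **Things lying about:** The last pictures show none of them disturbed, but I didn't measure their positions again. The dish, bracket, fan and board were partly or mostly out of view in those pictures.

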